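# Set the spring winder four clicks up from its stop

## Task

Set the spring winder on the bench: turn its wheel anticlockwise (seen from above) all the way back until it presses against its stop, hold it there for a moment, then wind it clockwise exactly four clicks up from the first notch (where it springs back to when let go) and leave it resting in that notch. Do not force the wheel, and leave the other things on the bench where they are.

Things in the scene. Friction and masses are not known exactly. Their poses are not given: they have to be found in the camera images.
- winder: Bench spring winder, fixed to the bench, up to 0.6 rad askew: grey square housing 134 x 134 mm, top 40 mm high, on a 150 mm square rubber foot; a horizontal wheel on top. Origin: centre of the underside, on the bench and on the wheel's axis; z up; its open front looks along its own -x. The housing bears no scale.
- hub (a point): Centre of the upper face of the winder's plain aluminium wheel, 52 mm above the bench; the wheel is 100 mm across and turns about the vertical here. Four identical upright steel pins, 10 mm thick and 24 mm tall (tops 76 mm above the bench), stand on it on a circle of 40 mm radius, 90 degrees apart. Axes as the winder's.
- guard (a point): Middle of the top front edge of the winder's clear plastic guard (126 mm wide, top 89 mm above the bench). It covers the wheel where the winder's own x is above +12 mm. Pins pass beneath it, fingers cannot: a pin can be pushed only while it is in front, so one must change to another pin between strokes.
- pin (a point): Top of one of the four pins (the one at 285 degrees when the wheel reads 0; angles anticlockwise about the hub from the winder's x axis). The others are at 15, 105 and 195 degrees; subtract the wheel's reading from all of them.
- line (a point): Outer end (48 mm from the axis) of a thin black line on the wheel, its only mark. The line is at 240 degrees in the winder's frame when the wheel is in its first notch.
- wheel (a joint): Wheel's angle, rad; grows clockwise seen from above. A sprung roller holds it in notches at multiples of 0.5236 (30 degrees, one click). Pushed at a pin, the force rises to some 4 to 5 N, then drops as it snaps into the next notch. First notch: 0; the anticlockwise stop is 0.10 beyond it, where force rises steeply; let go, it springs back to 0. Starts in notch 3 to 6; last notch 8.
- holder: Black round movement holder, 52 mm across, 26 mm tall, loose beside the winder; bystander. Origin: centre of its underside.
- tweezers: Steel tweezers, 125 mm long, 5 mm thick, lying loose beside the winder; bystander. Origin near the middle, on the underside.
- jar: Glass parts jar with a steel cap, 64 mm across, 75 mm tall, loose; bystander. Origin: centre of its underside.
- tray: Blue plastic tray, 150 x 110 x 28 mm, loose; bystander. Origin: centre of its underside.
- driver: Small screwdriver, 130 mm long, lying loose; bystander. Origin near the middle, on the underside.
- loupe: Black eye loupe, 38 mm across, 30 mm tall, loose; bystander. Origin: centre of its underside.
- bezel: Flat steel ring, 42 mm across, 7 mm tall, lying loose; bystander. Origin: centre of its underside.
Things that resemble listed ones, but are neither listed nor needed, are in the scene too. Of the things that look like the winder, the largest one is meant.

How it is judged:
By the outcome, as a careful person would: the job done as asked, in the order asked, and still so for the second after the job is handed in, with the robot touching nothing.
It also fails if it takes over 72 s, if anything falls off the work surface, if the arm or the gripper's body presses on something with over 40 N, if the wrist force passes 120 N, or if a joint passes its speed limit or range.

## Robot

A 7-joint arm with a two-finger parallel gripper is mounted at the origin on the work surface. World frame = base frame: x ahead of the robot, y to its left, z up, the work surface at z = 0. Lengths are in m, angles in degrees, forces in N, time in s.
With the tool pointing down it reaches from about 0.425 to 1.025 m from the base axis. Payload 9.4 kg.
Tool frame: the origin (TCP) lies on the mounting face of the last link; the fingertips stand 186 mm ahead of it and the grasp point (between the pads) lies 167 mm ahead of it; x points along the fingers, z is the direction in which the jaws open and shut, and the axes are right-handed (so a half turn about x gives the same grasp; the last joint's range is limited). The gripper opens to 93 mm and grips with 3 to 60 N. Pads are 15 mm wide; open, the fingers measure 128 mm over their backs; the gripper's body (75 mm by 188 mm) begins 65 mm behind the grasp point.
Start: joints at [-67.821, 34.337, -0.143, 91.639, 0.103, 54.024, -4.572], TCP at [0.324, 0.648, 0.405] pointing down, gripper open.
Joint ranges: [-147.43, 147.43], [-19.82, 112.94], [-74.19, 73.91], [6.32, 146.72], [-59.91, 239.91], [6.04, 106.73], [-150.56, 150.56]. Speed limits (degrees/s): [127.2, 127.2, 172.46, 172.46, 180, 180, 180].

## Interface

Orientations are given as [roll, pitch, yaw] about the fixed x, y, z axes, in that order (R = Rz(yaw) Ry(pitch) Rx(roll)).
In Python, from rig import ctrl gives the robot as it stands.
- The arm moves only by the shell command python3 -m inch 'ROWS' [OPENING]. ROWS is JSON, a list of rows, each a list of 2 entries, a list of its own where there are three numbers: the shift along the tool's x, y, z in mm, then the turn, a rotation vector about the tool's x, y, z in rad. A call has 1 to 8 rows; each row is the pose to reach, as a shift and turn from the pose commanded when the call began, along the tool's axes at that moment; what a row does not reach only later rows make up. A row lasts 1/8 s, in which the tool goes at most 62.5 mm and 10.7 degrees, less where a joint would pass 70% of its speed; a pose out of reach is approached as far as the arm can. A call with a gripper value outside its range is refused whole. OPENING is the finger opening in mm, from 0 to 93, set as the call begins (- or left out, the last holds). The fingers move at their own pace and stop on an object; the grip force is fixed at half the most. Time passes only in rows, so rows that repeat a pose let the fingers close. It gives the time, the measured TCP pose, the force and the opening at its end, in the units of the state.
- ctrl.get_state(): the state, without advancing time (a new reading comes with each control period).
- ctrl.read_camera(name): name is "side" or "top" or "wrist"; returns (picture, depth): 420x560x3 uint8, red, green, blue; 420x560 float32, m along the optical axis (not along the pixel's ray), 0 where there is no reading.
- ctrl.camera_info(name): a dict with "fx", "fy", "cx", "cy" (pixels), "R" (3x3) and "t" (3): a world point X has camera coordinates R X + t; the wrist camera has in their place "T_tool_cam" (4x4, takes a point from camera to tool coordinates, whose origin is the TCP and whose axes are the tool frame's). Camera axes: x right, y down, z forward; pixel columns grow to the right and rows downward; lengths in m; the calibration is good to about 2 mm. A picture is of the moment at which its call begins: read the wrist's pose just before it. camera_info takes no time and is no camera call.
- ctrl.sign_off(): hands the job in, once; it reports no verdict.
The state is a dict: "time": time; "q": joint angles; "joint_velocities": joint speeds; "joint_efforts": joint torques, N m; "ee_pos": TCP position; "eef_rot": TCP orientation; "contact_force": force on the tool from outside, world axes, zero at the start; "torque": the same for the moment, N m; "opening": finger opening in m.
Only numpy, scipy, OpenCV 4.12 (cv2) and the standard library are available. Lean on these libraries where they do the work, as an engineer would, in place of code of your own. Each camera call takes 0.05 s, during which the arm holds its last target.

## Working session

There is one attempt and no reset: what is moved stays moved. The work goes in short steps, Python scripts to look and compute and a shell command to move; the robot and the scene stay as the last step left them, time stands still between calls to the robot, and variables do not carry over. Pictures are saved under pics/ and viewed, and the job is handed in when it is done.

```bash
ls; mkdir -p pics
python3 - <<'E'
from rig import ctrl
import cv2,numpy as np
for n in ("top","side"):
    p,d=ctrl.read_camera(n); cv2.imwrite(f"pics/{n}0.png",p[...,::-1]); np.save(f"{n}0.npy",d)
    print(n,{k:np.round(v,4).tolist() for k,v in ctrl.camera_info(n).items()})
s=ctrl.get_state(); print(s["time"],s["ee_pos"],s["eef_rot"],s["contact_force"])
print(ctrl.camera_info("wrist"))
E
```

```text
pics
top {'fx': 498.4172, 'fy': 498.4172, 'cx': 282.7927, 'cy': 211.1552, 'R': [[0.0119, -0.9999, -0.0048], [-0.9924, -0.0112, -0.1227], [0.1227, 0.0062, -0.9924]], 't': [-0.0006, 0.6011, 1.194]}
side {'fx': 477.7823, 'fy': 477.7823, 'cx': 279.718, 'cy': 206.9845, 'R': [[0.7627, -0.6467, -0.0064], [-0.4955, -0.5781, -0.6483], [0.4155, 0.4976, -0.7614]], 't': [-0.4418, 0.3257, 1.1803]}
0.1 [0.32425884 0.64825706 0.40394922] [-174.53188282   89.92013579 -111.10396667] [-0.43669858  0.70779644 -0.89187926]
{'fx': 321.5891139553163, 'fy': 321.5891139553163, 'cx': 272.767754225964, 'cy': 208.27584235486802, 'T_tool_cam': array([[ 5.10735297e-04, -2.73432452e-01,  9.61891072e-01,
         2.07091042e-02],
       [ 1.40604814e-03, -9.61890050e-01, -2.73432908e-01,
         7.77082875e-02],
       [ 9.99998881e-01,  1.49211699e-03, -1.06812011e-04,
        -1.95406253e-05],
       [ 0.00000000e+00,  0.00000000e+00,  0.00000000e+00,
         1.00000000e+00]])}
```

View pics/top0.png

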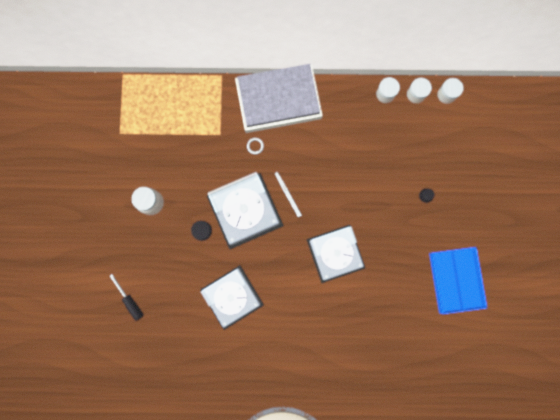

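View pics/side0.png

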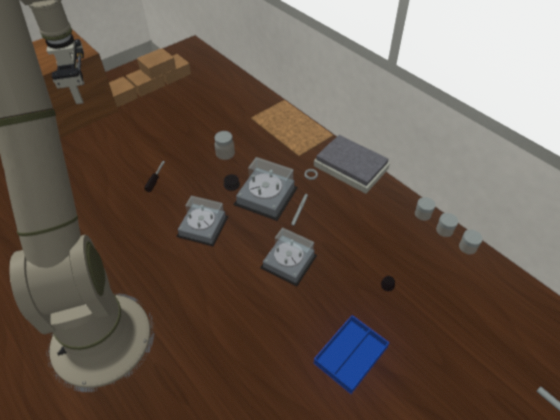

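Winder candidates in the top view are at (244,209), (336,253) and (231,297). The one at (244,209) is clearly the largest, so it should be the one meant. I'll confirm it in an enlarged crop.

```bash
cat > h.py <<'E'
import numpy as np,cv2
from rig import ctrl
def px(n,X):
    i=ctrl.camera_info(n)
    if n=="wrist":
        T=wristT()@np.asarray(i["T_tool_cam"]); c=np.linalg.inv(T)@np.r_[X,1]; c=c[:3]
    else: c=np.asarray(i["R"])@X+np.asarray(i["t"])
    return np.array([i["fx"]*c[0]/c[2]+i["cx"],i["fy"]*c[1]/c[2]+i["cy"]])
def wristT():
    from scipy.spatial.transform import Rotation as Ro
    s=ctrl.get_state(); T=np.eye(4); T[:3,:3]=Ro.from_euler("xyz",s["eef_rot"],degrees=True).as_matrix(); T[:3,3]=s["ee_pos"]; return T
def at_z(n,u,v,z,T=None):
    i=ctrl.camera_info(n); r=np.array([(u-i["cx"])/i["fx"],(v-i["cy"])/i["fy"],1])
    if n=="wrist":
        M=(wristT() if T is None else T)@np.asarray(i["T_tool_cam"]); o=M[:3,3]; w=M[:3,:3]@r
    else:
        R=np.asarray(i["R"]); o=-R.T@np.asarray(i["t"]); w=R.T@r
    return o+w*(z-o[2])/w[2]
E
python3 - <<'E'
import cv2
p=cv2.imread("pics/top0.png")[160:260,190:300]; cv2.imwrite("pics/crop0.png",cv2.resize(p,None,fx=6,fy=6,interpolation=cv2.INTER_CUBIC))
from h import *
for uv in ((244,209),(336,253),(231,297)): print(at_z("top",*uv,0.052))
E
```

```text
[0.60348806 0.10105599 0.052     ]
[ 0.49896706 -0.12333086  0.052     ]
[0.39115504 0.12758403 0.052     ]
```

View pics/crop0.png

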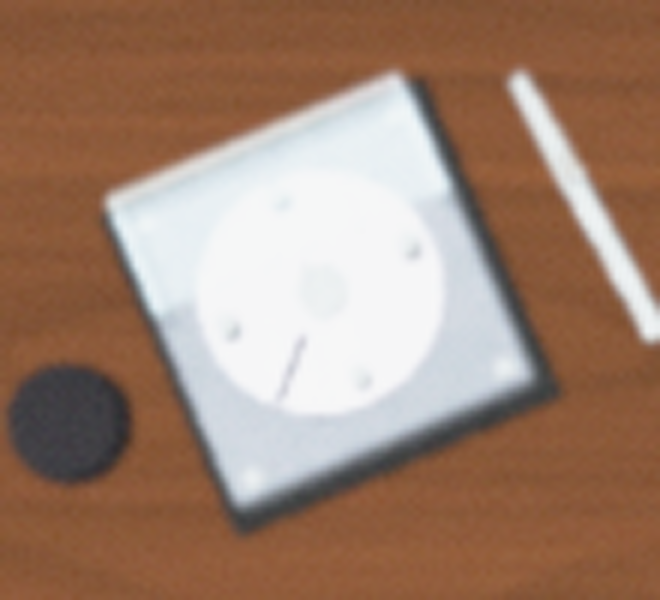

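The crop confirms the largest winder. Its guard is on the far side, its yaw is about 23°, the wheel centre is at crop (322,292) and the line's outer end is at (280,400). The reading comes out near 105°, which is between two notches, so I'll look from closer with the wrist camera.

```bash
cat >> h.py <<'E'
def goto(P,zdir_deg=None):
    """tool-frame shift (mm) and turn about tool x (rad, plus residual rotvec) from current measured pose to point P with tool down and tool z along world angle"""
    from scipy.spatial.transform import Rotation as Ro
    T=wristT(); R=T[:3,:3]; sh=R.T@(np.asarray(P)-T[:3,3])*1000
    rv=None
    if zdir_deg is not None:
        a=np.radians(zdir_deg); x=np.array([0,0,-1.]); z=np.array([np.cos(a),np.sin(a),0]); D=np.c_[x,np.cross(z,x),z]
        rv=Ro.from_matrix(R.T@D).as_rotvec()
    return np.round(sh,1),None if rv is None else np.round(rv,3)
E
python3 - <<'E'
from h import *
T=wristT(); print(T.round(3))
z=T[:3,2]; print("z ang",np.degrees(np.arctan2(z[1],z[0])))
# camera axis hit point offset
M=np.asarray(ctrl.camera_info("wrist")["T_tool_cam"])
hub=np.array([.6035,.101,.052])
for zd in (-111+67*0, -20,160,-90,90,0):
  a=np.radians(zd); x=np.array([0,0,-1.]); zz=np.array([np.cos(a),np.sin(a),0]); D=np.c_[x,np.cross(zz,x),zz]
  o=D@M[:3,3]; w=D@M[:3,2]; ztcp=.34; k=(ztcp+o[2]-.052)/-w[2]
  P=hub-o-w*k; P[2]=ztcp; print(zd,P.round(3),goto(P,zd))
E
```

```text
[[-0.001 -0.894  0.447  0.324]
 [-0.001  0.447  0.894  0.648]
 [-1.    -0.    -0.001  0.404]
 [ 0.     0.     0.     1.   ]]
z ang 63.42791087019278
-111 [0.602 0.102 0.34 ] (array([  64.5, -492.8, -364.7]), array([3.044e+00, 0.000e+00, 2.000e-03]))
-20 [0.603 0.099 0.34 ] (array([  64.5, -494.8, -366.2]), array([ 1.456e+00, -1.000e-03,  1.000e-03]))
160 [0.604 0.103 0.34 ] (array([  64.5, -494.3, -362.7]), array([-1.686e+00, -1.000e-03, -1.000e-03]))
-90 [0.602 0.101 0.34 ] (array([  64.5, -493. , -365.3]), array([ 2.678e+00, -0.000e+00,  2.000e-03]))
90 [0.605 0.101 0.34 ] (array([  64.5, -496.1, -363.6]), array([-0.464, -0.001, -0.   ]))
0 [0.604 0.099 0.34 ] (array([  64.5, -495.4, -366. ]), array([ 1.107e+00, -1.000e-03,  1.000e-03]))
```

```bash
python3 -m inch '[[[0,-62,-45],[0.14,0,0]],[[0,-124,-90],[0.28,0,0]],[[0,-186,-135],[0.42,0,0]],[[10,-248,-180],[0.55,0,0]],[[20,-300,-220],[0.69,0,0]],[[30,-350,-258],[0.83,0,0]],[[40,-400,-295],[0.97,0,0]],[[50,-450,-332],[1.1,0,0]]]'
python3 - <<'E'
from h import *
print(goto([.604,.099,.34],0), ctrl.get_state()["q"].round(1))
E
```

```text
time: 1.1
ee_pos: [0.5509, 0.2037, 0.3641]
eef_rot: [2.8, 90.0, 2.9]
contact_force: [0.9, 0.6, -0.1]
opening: 0.0927
(array([  24.1, -104.9,   52.8]), array([ 0.003,  0.   , -0.   ])) [-37.2  28.5  16.5 113.1 -12.1  40.1 -13.1]
```

```bash
python3 -m inch '[[[12,-52,26],[0,0,0]],[[24,-105,53],[0,0,0]],[[24,-105,53],[0,0,0]],[[24,-105,53],[0,0,0]]]'
python3 - <<'E'
from h import *
T=wristT(); np.save("T1.npy",T)
p,d=ctrl.read_camera("wrist"); cv2.imwrite("pics/w1.png",p[...,::-1]); np.save("w1.npy",d)
print(T[:3,3], px("wrist",np.array([.6035,.101,.052])))
E
```

```text
time: 1.6
ee_pos: [0.6039, 0.101, 0.34]
eef_rot: [165.1, 89.9, 165.4]
contact_force: [-0.8, 0.9, 0.2]
opening: 0.0934
[0.60391281 0.10102262 0.34002457] [274.44231205 210.15179569]
```

View pics/w1.png

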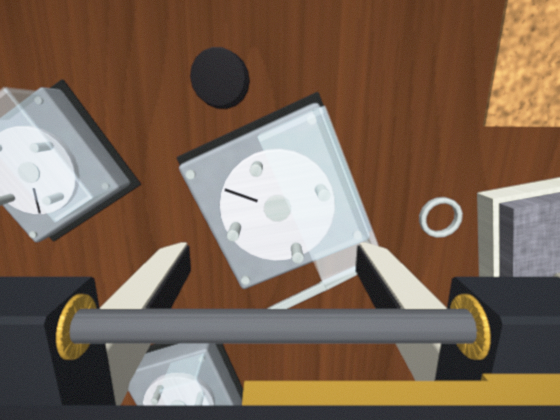

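The wrist view shows the wheel centred near (277,205) and the black line running (257,201)–(225,189), with four pins. Next I'll enlarge it and measure.

Run:
```python
import cv2
p=cv2.imread("pics/w1.png")[85:295,170:390]; cv2.imwrite("pics/w1c.png",cv2.resize(p,None,fx=2.8,fy=2.8,interpolation=cv2.INTER_CUBIC))
```

```text
(no output)
```

View pics/w1c.png

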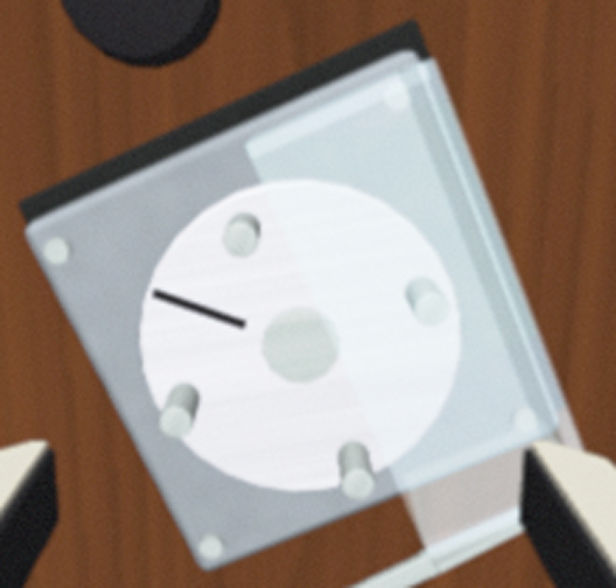

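Run:
```python
from h import *
T=np.load("T1.npy")
f=lambda u,v,z: at_z("wrist",170+(u+.5)/2.8-.5,85+(v+.5)/2.8-.5,z,T)[:2]
S=[f(*p,.040) for p in ((57,250),(397,95),(527,420),(211,547))]
S2=np.array(S); print("screw centre",S2.mean(0))
x=S2[1]-S2[0]+S2[2]-S2[3]; y=S2[0]-S2[3]+S2[1]-S2[2]
print("yaw x",np.degrees(np.arctan2(x[1],x[0])),"yaw y",np.degrees(np.arctan2(-y[0],y[1])), [np.linalg.norm(v)/2 for v in (x,y)])
yaw=np.degrees(np.arctan2(x[1],x[0]))
e=[f(*p,.052) for p in ((139,335),(461,335),(300,179),(300,491))]
w=np.mean(e,0); print("wheel c",w, np.linalg.norm(e[0]-e[1]),np.linalg.norm(e[2]-e[3]))
P=np.array([f(*p,.076) for p in ((238,241),(430,304),(178,416),(357,483))])
print("pin c",P.mean(0)); c=w
for p in P: d=p-P.mean(0); print(np.degrees(np.arctan2(d[1],d[0]))-yaw,np.hypot(*d))
d=f(154,293,.052)-c; d2=f(154,293,.052)-f(244,324,.052)
print("line",np.degrees(np.arctan2(d[1],d[0]))-yaw,np.hypot(*d),np.degrees(np.arctan2(d2[1],d2[0]))-yaw)
g=[f(247,146,.089),f(428,553,.089)]; print(g,np.degrees(np.arctan2(*(g[0]-g[1])[::-1]))-90)
```

```text
screw centre [0.60505443 0.10129041]
yaw x 24.405571400245854 yaw y 24.484420856781313 [np.float64(0.11509547206216243), np.float64(0.11310427366318608)]
wheel c [0.60561057 0.10405195] 0.09905627468701518 0.09970087547212617
pin c [0.60560066 0.10336131]
92.26123113814006 0.03892911272835277
1.9499673081478015 0.039759929765769794
-179.92205015423917 0.03856798631707545
-89.47690295257843 0.040200906250980446
line 138.04998282248238 0.04666571730460563 136.411071197023
[array([0.59130768, 0.16421365]), array([0.64227351, 0.05137163])] 24.306625333442312
```

Measured: yaw 24.4°, hub about (0.6055, 0.1037), pins at about 1/91/181/271° and the line at about 137° in the winder's frame. That gives a reading near 104°, 3.5 clicks, which doesn't match any notch. The stop will give the true zero. Now I'll close the fingers and set them behind the pin at 181°.

```bash
cat >> h.py <<'E'
HUB=np.array([.6055,.1037]); YAW=24.4
def pose(a,r=.040,z=.246):
    "pusher at winder angle a; tool z along -radial"
    w=np.radians(a+YAW); return np.array([*(HUB+r*np.array([np.cos(w),np.sin(w)])),z]),a+YAW-180
def arc(angs,r=.040,z=.246,z0=None):
    for a in angs:
        s,v=goto(*pose(a,r,z)); print(a,s.tolist(),v.tolist())
def status():
    s=ctrl.get_state(); P=s["ee_pos"][:2]-HUB; w=np.degrees(np.arctan2(P[1],P[0]))
    a=(w-YAW)%360; f=s["contact_force"]; t=np.radians(w+90)
    print("t",round(s["time"],2),"ang",round(a,1),"r",round(np.hypot(*P)*1000,1),"z",s["ee_pos"][2].round(4),"Ft(acw+)",round(f[0]*np.cos(t)+f[1]*np.sin(t),2),"F",f.round(1),"q7",s["q"][6].round(0))
E
python3 - <<'E'
from h import *
arc([150],z=.300);arc([150])
E
```

```text
150 [40.3, 5.9, -38.0] [0.106, -0.001, -0.001]
150 [94.3, 5.9, -37.9] [0.106, -0.001, -0.001]
```

```bash
python3 -m inch '[[[0,6,-38],[0.106,0,0]],[[0,6,-38],[0.106,0,0]],[[30,6,-38],[0.106,0,0]],[[40,6,-38],[0.106,0,0]],[[40,6,-38],[0.106,0,0]],[[40,6,-38],[0.106,0,0]]]' 0
python3 - <<'E'
from h import *
status(); arc([150])
T=wristT(); p,d=ctrl.read_camera("wrist"); cv2.imwrite("pics/w2.png",p[...,::-1])
p,d=ctrl.read_camera("side"); cv2.imwrite("pics/s2.png",cv2.resize(p[120:260,180:360,::-1],None,fx=4,fy=4))
E
```

```text
time: 2.4
ee_pos: [0.5664, 0.1067, 0.301]
eef_rot: [16.6, 90.0, 11.0]
contact_force: [-0.2, -1.2, 0.3]
opening: 0.0375
t 2.4 ang 151.2 r 39.2 z 0.301 Ft(acw+) 1.24 F [-0.2 -1.2  0.3] q7 -6.0
150 [55.0, 0.8, -0.9] [-0.001, 0.001, -0.0]
```

View pics/w2.png

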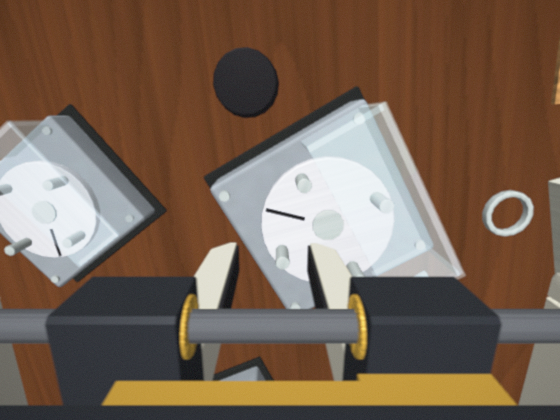

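View pics/s2.png

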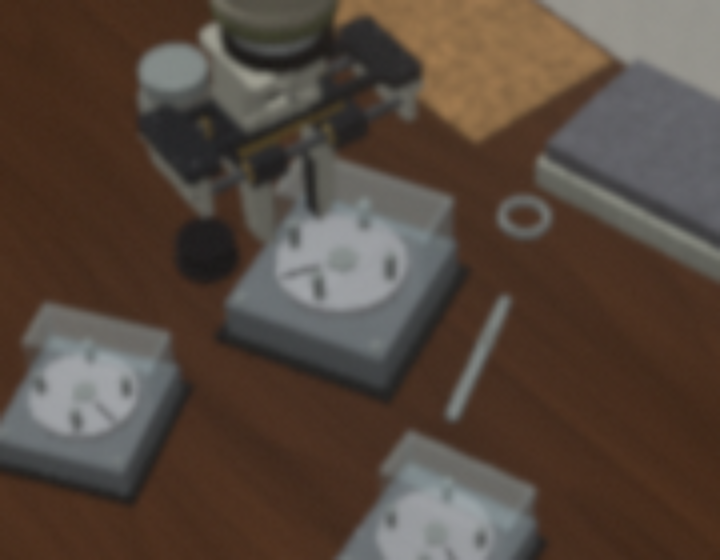

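```bash
python3 -m inch '[[[0,0,0],[0,0,0]],[[0,1,-1],[0,0,0]],[[30,1,-1],[0,0,0]],[[55,1,-1],[0,0,0]],[[55,1,-1],[0,0,0]]]' 0
python3 - <<'E'
from h import *
status(); arc([158,164,170,176,182,188,194,200])
T=wristT(); p,d=ctrl.read_camera("wrist"); cv2.imwrite("pics/w3.png",p[...,::-1])
E
```

```text
time: 3.12
ee_pos: [0.5646, 0.1076, 0.2441]
eef_rot: [-160.2, 89.8, -165.9]
contact_force: [-0.0, -0.3, 0.8]
opening: 0.0006
t 3.12 ang 150.1 r 41.0 z 0.2441 Ft(acw+) 0.33 F [-0.  -0.3  0.8] q7 -4.0
158 [-1.9, -5.5, 1.4] [-0.141, -0.003, 0.001]
164 [-1.9, -9.6, 2.2] [-0.246, -0.003, 0.001]
170 [-1.9, -13.6, 3.5] [-0.35, -0.003, 0.001]
176 [-1.9, -17.4, 5.1] [-0.455, -0.003, 0.0]
182 [-1.9, -21.1, 7.1] [-0.56, -0.003, 0.0]
188 [-1.9, -24.5, 9.5] [-0.665, -0.003, 0.0]
194 [-1.9, -27.7, 12.3] [-0.769, -0.003, -0.0]
200 [-1.9, -30.5, 15.4] [-0.874, -0.003, -0.0]
```

View pics/w3.png

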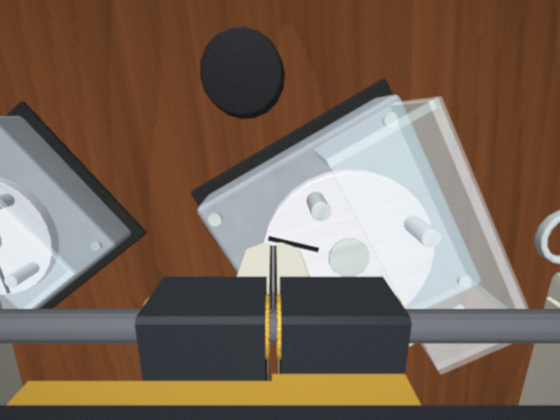

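The fingers are closed and down on the guard-free side, with the line still visible at (268,238)–(318,249). I'll start the anticlockwise push.

```bash
python3 -m inch '[[[-1.5,-2.5,0.7],[-0.07,0,0]],[[-1.5,-5.5,1.4],[-0.14,0,0]],[[-1.5,-7.5,1.8],[-0.19,0,0]],[[-1.5,-9.6,2.2],[-0.246,0,0]],[[-1.5,-11.6,2.8],[-0.3,0,0]],[[-1.5,-13.6,3.5],[-0.35,0,0]]]'
python3 - <<'E'
from h import *
status(); arc([170,173,176,180,184,188,192,196])
E
```

```text
time: 3.92
ee_pos: [0.5674, 0.0937, 0.2473]
eef_rot: [-10.3, 90.0, 4.3]
contact_force: [-0.4, -1.1, -0.6]
opening: 0.0003
t 3.92 ang 170.3 r 39.4 z 0.2473 Ft(acw+) 0.97 F [-0.4 -1.1 -0.6] q7 9.0
170 [1.3, 0.2, -0.6] [0.002, 0.001, 0.0]
173 [1.3, -1.9, -0.6] [-0.05, 0.001, 0.0]
176 [1.3, -4.0, -0.4] [-0.102, 0.001, 0.0]
180 [1.3, -6.7, -0.1] [-0.172, 0.001, 0.0]
184 [1.3, -9.5, 0.5] [-0.242, 0.001, 0.0]
188 [1.3, -12.1, 1.3] [-0.312, 0.001, 0.0]
192 [1.3, -14.8, 2.2] [-0.382, 0.001, 0.0]
196 [1.3, -17.3, 3.4] [-0.451, 0.001, 0.0]
```

```bash
python3 -m inch '[[[1,-1.9,-0.3],[-0.05,0,0]],[[1,-4,-0.3],[-0.1,0,0]],[[1,-4,-0.3],[-0.1,0,0]]]'
python3 - <<'E'
from h import *
status(); arc([180,184,188,192,196])
T=wristT(); p,d=ctrl.read_camera("wrist"); cv2.imwrite("pics/w4.png",p[...,::-1])
E
```

```text
time: 4.3
ee_pos: [0.568, 0.0895, 0.2458]
eef_rot: [155.9, 90.0, 176.1]
contact_force: [0.7, -0.9, 1.3]
opening: 0.0006
t 4.3 ang 176.3 r 40.1 z 0.2458 Ft(acw+) 1.1 F [ 0.7 -0.9  1.3] q7 13.0
180 [-0.2, -2.6, 0.2] [-0.074, -0.0, -0.0]
184 [-0.2, -5.3, 0.5] [-0.144, -0.0, -0.0]
188 [-0.2, -8.1, 1.0] [-0.214, -0.0, -0.0]
192 [-0.2, -10.8, 1.6] [-0.284, -0.0, -0.0]
196 [-0.2, -13.4, 2.5] [-0.354, -0.0, -0.0]
```

View pics/w4.png

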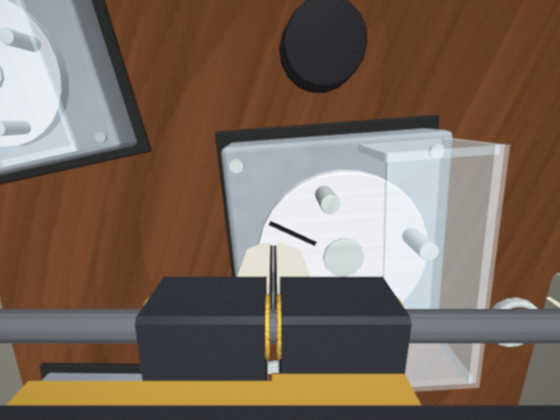

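```bash
cat >> h.py <<'E'
def rect(p,T,z=.052,n="wrist",S=3.,H=80):
    "top-down picture of plane z in winder frame: winder y to the left, x up"
    N=int(2*H*S); v,u=np.mgrid[0:N,0:N]; X=(H-v/S)/1000; Y=(H-u/S)/1000
    c,s=np.cos(np.radians(YAW)),np.sin(np.radians(YAW))
    W=np.stack([HUB[0]+c*X-s*Y,HUB[1]+s*X+c*Y,np.full_like(X,z),np.ones_like(X)])
    i=ctrl.camera_info(n)
    if n=="wrist": C=np.tensordot(np.linalg.inv(T@np.asarray(i["T_tool_cam"])),W,1)
    else: C=np.tensordot(np.c_[i["R"],i["t"]],W,1)
    mx=(i["fx"]*C[0]/C[2]+i["cx"]).astype(np.float32); my=(i["fy"]*C[1]/C[2]+i["cy"]).astype(np.float32)
    return cv2.remap(p,mx,my,cv2.INTER_CUBIC)
def look(name,n="wrist"):
    T=wristT(); p,d=ctrl.read_camera(n); q=rect(p,T,n=n)
    g=cv2.cvtColor(q,cv2.COLOR_RGB2GRAY).astype(float)
    cv2.imwrite("pics/"+name+".png",np.hstack([cv2.resize(p,(560,420)),cv2.resize(q,(420,420))])[:,:,::-1][:, :980] if 0 else q[...,::-1])
    pol=cv2.warpPolar(g.astype(np.float32),(240,720),(240,240),240,cv2.WARP_POLAR_LINEAR) # rows: angle cw from right
    pr=pol[:,75:135]; m=pr.mean(1); rng=cv2.blur(m.reshape(-1,1),(1,31)).ravel()
    sc=rng-m; bright=cv2.dilate(m.reshape(-1,1),np.ones((25,1))).ravel()
    k=np.argsort(-sc)[:1]
    for j in k:  # polar angle phi cw from image right; winder angle: up=0,left=90 -> a=-(phi)-90
        print("line cand",round((-(j*.5)-90)%360,1),"score",round(sc[j],1))
    return q
E
python3 - <<'E'
from h import *
T=np.load("T1.npy"); p=cv2.imread("pics/w1.png"); cv2.imwrite("pics/r1.png",rect(p,T))
look("r4"); status()
E
```

```text
line cand 152.0 score 148.3
t 4.4 ang 175.9 r 40.0 z 0.2459 Ft(acw+) 1.01 F [ 0.7 -0.8  0.5] q7 13.0
```

View pics/r1.png

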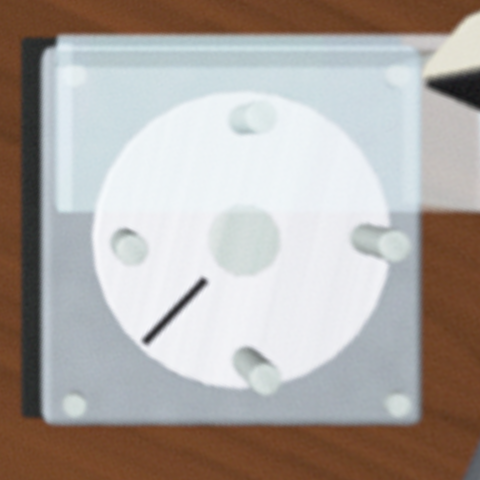

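View pics/r4.png

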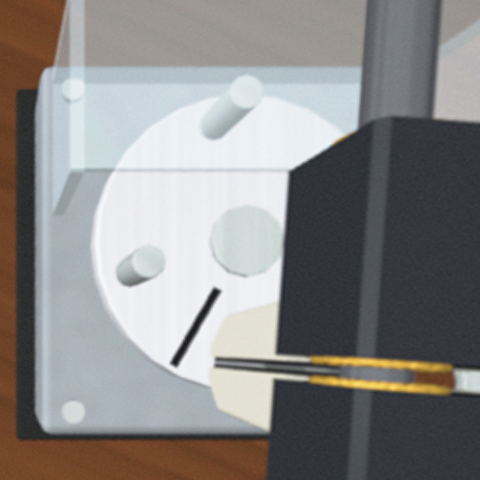

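The line is now at 152°, close to 150°, so the wheel has snapped into what the description calls notch 3. I'll continue anticlockwise.

```bash
python3 -m inch '[[[0,-2.6,0.1],[-0.07,0,0]],[[0,-4,0.2],[-0.11,0,0]],[[0,-5.3,0.4],[-0.144,0,0]],[[0,-6.7,0.6],[-0.18,0,0]],[[0,-8.1,0.9],[-0.214,0,0]],[[0,-9.4,1.2],[-0.25,0,0]],[[0,-10.8,1.6],[-0.284,0,0]]]'
python3 - <<'E'
from h import *
status(); look("r5"); arc([195,198,201,204,207,210,213,216])
E
```

```text
time: 5.28
ee_pos: [0.5734, 0.0798, 0.2459]
eef_rot: [-79.0, 90.0, -42.5]
contact_force: [-0.6, 0.5, -1.4]
opening: 0.0005
t 5.28 ang 192.3 r 40.0 z 0.2459 Ft(acw+) -0.74 F [-0.6  0.5 -1.4] q7 24.0
line cand 166.0 score 149.6
195 [-0.1, -1.6, -0.1] [-0.05, 0.0, 0.001]
198 [-0.1, -3.7, 0.1] [-0.102, 0.0, 0.001]
201 [-0.1, -5.8, 0.4] [-0.154, 0.0, 0.001]
204 [-0.1, -7.8, 0.7] [-0.207, 0.0, 0.001]
207 [-0.1, -9.9, 1.2] [-0.259, 0.0, 0.001]
210 [-0.1, -11.9, 1.8] [-0.311, 0.0, 0.001]
213 [-0.1, -13.9, 2.5] [-0.364, 0.0, 0.001]
216 [-0.1, -15.8, 3.3] [-0.416, 0.0, 0.001]
```

```bash
python3 -m inch '[[[0,-1,0],[-0.025,0,0]],[[0,-2,0],[-0.05,0,0]]]'
python3 - <<'E'
from h import *
status(); look("r6"); arc([200])
E
python3 -m inch '[[[0,-1.2,0],[-0.035,0,0]],[[0,-2.4,0.1],[-0.07,0,0]]]'
python3 - <<'E'
from h import *
status(); look("r7"); arc([200,203,206,209])
E
```

```text
time: 5.58
ee_pos: [0.5746, 0.0785, 0.246]
eef_rot: [-44.8, 90.0, -5.4]
contact_force: [-0.5, 0.2, -0.4]
opening: 0.0007
t 5.58 ang 194.8 r 39.8 z 0.246 Ft(acw+) -0.47 F [-0.5  0.2 -0.4] q7 26.0
line cand 168.5 score 149.7
200 [-0.0, -3.4, -0.0] [-0.087, 0.0, 0.001]
time: 5.88
ee_pos: [0.5762, 0.0768, 0.2459]
eef_rot: [-51.9, 90.0, -8.5]
contact_force: [-0.1, -0.3, 0.4]
opening: 0.0008
t 5.88 ang 198.1 r 39.8 z 0.2459 Ft(acw+) 0.22 F [-0.1 -0.3  0.4] q7 29.0
line cand 180.5 score 133.7
200 [-0.1, -1.1, -0.1] [-0.016, 0.0, 0.0]
203 [-0.0, -3.2, -0.0] [-0.068, 0.0, 0.0]
206 [-0.0, -5.3, 0.1] [-0.121, 0.0, 0.0]
209 [-0.0, -7.4, 0.5] [-0.173, 0.0, 0.0]
```

View pics/r7.png

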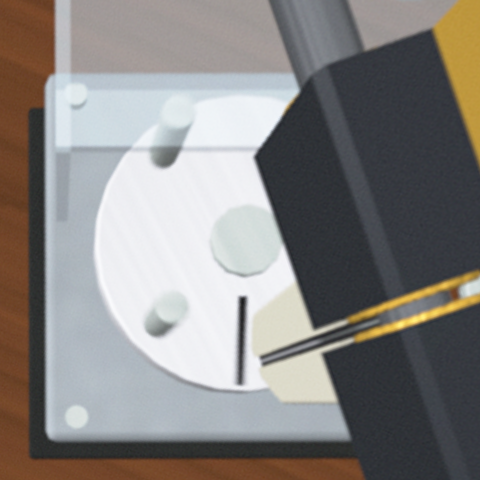

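The line is at 180.5°, so the wheel is in notch 2. One more click with this pin, then I'll switch.

```bash
python3 -m inch '[[[0,-1.6,0],[-0.035,0,0]],[[0,-3.2,0],[-0.07,0,0]],[[0,-5.3,0.1],[-0.12,0,0]],[[0,-7.4,0.5],[-0.173,0,0]],[[0,-8.7,0.8],[-0.208,0,0]],[[0,-10,1.1],[-0.243,0,0]]]'
python3 - <<'E'
from h import *
status(); arc([214,216,218,220,222,224,225,226])
E
```

```text
time: 6.68
ee_pos: [0.583, 0.0705, 0.2457]
eef_rot: [122.5, 89.9, 179.9]
contact_force: [-4.9, 0.9, 1.8]
opening: 0.0006
t 6.67 ang 211.4 r 40.1 z 0.2457 Ft(acw+) -4.51 F [-4.9  0.9  1.8] q7 39.0
214 [-0.3, -1.8, 0.1] [-0.019, -0.001, -0.002]
216 [-0.3, -3.2, 0.1] [-0.054, -0.001, -0.002]
218 [-0.3, -4.6, 0.2] [-0.088, -0.001, -0.002]
220 [-0.3, -6.0, 0.4] [-0.123, -0.001, -0.002]
222 [-0.3, -7.4, 0.6] [-0.158, -0.001, -0.002]
224 [-0.3, -8.7, 0.8] [-0.193, -0.001, -0.002]
225 [-0.3, -9.4, 1.0] [-0.211, -0.001, -0.002]
226 [-0.3, -10.1, 1.1] [-0.228, -0.001, -0.002]
```

```bash
python3 -m inch '[[[0,-1.2,0],[-0.03,0,0]],[[0,-2.4,0.1],[-0.06,0,0]],[[0,-3.6,0.2],[-0.09,0,0]],[[0,-4.8,0.3],[-0.12,0,0]],[[0,-6,0.5],[-0.15,0,0]]]'
python3 - <<'E'
from h import *
status(); look("r8"); arc([220,222,224,226])
E
```

```text
time: 7.3
ee_pos: [0.5893, 0.0673, 0.2459]
eef_rot: [-69.3, 90.0, -3.4]
contact_force: [-2.0, -0.3, -0.2]
opening: 0.0004
t 7.3 ang 221.6 r 39.8 z 0.2459 Ft(acw+) -1.68 F [-2.  -0.3 -0.2] q7 45.0
line cand 195.0 score 151.4
220 [-0.0, 1.4, -0.2] [0.027, 0.0, 0.001]
222 [-0.0, -0.0, -0.2] [-0.008, 0.0, 0.001]
224 [-0.0, -1.4, -0.2] [-0.043, 0.0, 0.001]
226 [-0.0, -2.8, -0.1] [-0.078, 0.0, 0.001]
```

```bash
python3 -m inch '[[[0,-1.2,0],[-0.03,0,0]],[[0,-2.2,-0.1],[-0.06,0,0]],[[0,-3.4,0],[-0.09,0,0]]]'
python3 - <<'E'
from h import *
status(); look("r9")
E
```

```text
time: 7.72
ee_pos: [0.5924, 0.0661, 0.246]
eef_rot: [-61.3, 90.0, 9.8]
contact_force: [-0.8, 0.3, 0.0]
opening: 0.0006
t 7.72 ang 226.4 r 39.8 z 0.246 Ft(acw+) -0.83 F [-0.8  0.3  0. ] q7 48.0
line cand 200.5 score 150.4
```

View pics/r9.png

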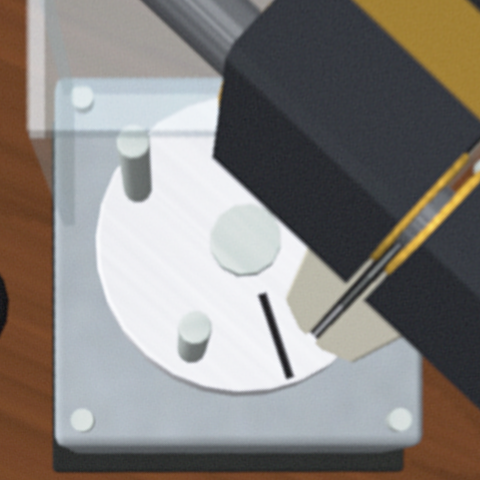

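```bash
python3 -m inch '[[[0,-1,0],[-0.025,0,0]],[[0,-2,0],[-0.05,0,0]],[[0,-3,0],[-0.075,0,0]]]'
python3 - <<'E'
from h import *
status(); look("r10"); arc([150],z=.300);print(goto(*pose(229,z=.3)))
E
```

```text
time: 8.15
ee_pos: [0.595, 0.0651, 0.2459]
eef_rot: [-71.4, 90.0, 3.9]
contact_force: [0.5, -0.1, -0.5]
opening: 0.0004
t 8.15 ang 230.4 r 40.0 z 0.2459 Ft(acw+) 0.49 F [ 0.5 -0.1 -0.5] q7 51.0
line cand 211.5 score 149.3
150 [-54.1, 39.2, 33.8] [1.413, 0.0, 0.0]
(array([-54.1,   1.1,   0.1]), array([ 0.035, -0.   ,  0.   ]))
```

Notch 1 now (line at about 211°). I'm lifting over and setting down behind the next pin, which is at about 166°.

```bash
python3 -m inch '[[[-20,1.5,0],[0.03,0,0]],[[-45,1.5,0],[0.03,0,0]],[[-50,10,3],[0.2,0,0]],[[-50,20,8],[0.38,0,0]],[[-50,28,14],[0.56,0,0]],[[-50,34,22],[0.74,0,0]],[[-50,38,28],[0.92,0,0]],[[-50,39,33],[1.1,0,0]]]'
python3 - <<'E'
from h import *
status(); look("r11"); arc([138],z=.296)
E
```

```text
time: 9.2
ee_pos: [0.5654, 0.1076, 0.2973]
eef_rot: [43.8, 89.9, 55.6]
contact_force: [-0.3, 0.6, -0.3]
opening: 0.0006
t 9.2 ang 150.1 r 40.3 z 0.2973 Ft(acw+) -0.61 F [-0.3  0.6 -0.3] q7 4.0
line cand 77.5 score 21.0
138 [1.3, 6.7, 3.3] [0.506, 0.001, -0.002]
```

View pics/r11.png

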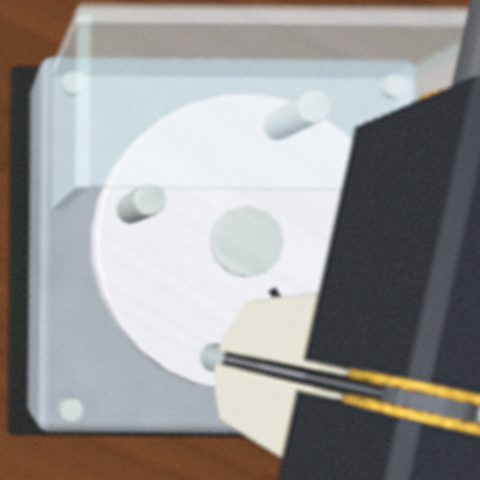

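```bash
python3 -m inch '[[[0,4,1],[0.17,0,0]],[[0,6.7,3],[0.34,0,0]],[[0,6.7,3.3],[0.5,0,0]],[[0,6.7,3.3],[0.5,0,0]],[[30,6.7,3.3],[0.5,0,0]],[[51,6.7,3.3],[0.5,0,0]],[[51,6.7,3.3],[0.5,0,0]]]'
python3 - <<'E'
from h import *
status(); look("r12"); arc([142,145,148,151,154,157,160,163])
E
```

```text
time: 10.12
ee_pos: [0.567, 0.114, 0.2442]
eef_rot: [-165.0, 89.9, 178.8]
contact_force: [0.4, -0.7, 0.2]
opening: 0.0008
t 10.12 ang 140.6 r 39.8 z 0.2442 Ft(acw+) 0.6 F [ 0.4 -0.7  0.2] q7 -15.0
line cand 277.5 score 43.7
142 [-0.9, -1.0, -0.5] [-0.047, -0.001, -0.0]
145 [-0.9, -3.1, -0.4] [-0.099, -0.001, -0.0]
148 [-0.9, -5.2, -0.1] [-0.152, -0.001, -0.0]
151 [-0.9, -7.3, 0.3] [-0.204, -0.001, -0.0]
154 [-0.9, -9.3, 0.8] [-0.256, -0.001, -0.0]
157 [-0.9, -11.3, 1.3] [-0.309, -0.001, -0.0]
160 [-0.9, -13.3, 2.0] [-0.361, -0.001, -0.0]
163 [-0.9, -15.2, 2.8] [-0.414, -0.001, -0.0]
```

View pics/r12.png

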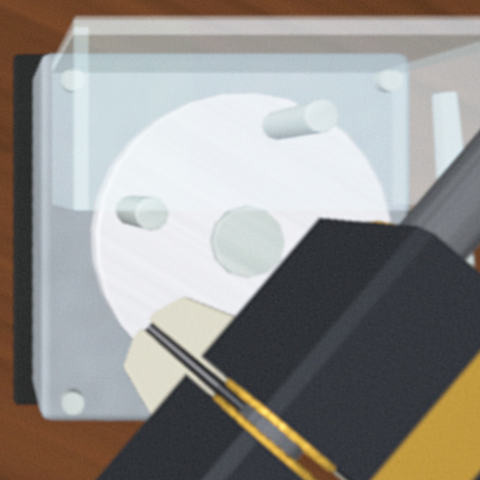

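```bash
python3 -m inch '[[[-0.5,-1.5,-0.4],[-0.06,0,0]],[[-0.8,-3.1,-0.3],[-0.1,0,0]],[[-0.8,-5.2,-0.1],[-0.15,0,0]],[[-0.8,-7.3,0.3],[-0.2,0,0]],[[-0.8,-9.3,0.8],[-0.256,0,0]],[[-0.8,-11.3,1.3],[-0.31,0,0]],[[-0.8,-13.3,2],[-0.36,0,0]],[[-0.8,-15.2,2.8],[-0.414,0,0]]]'
python3 - <<'E'
from h import *
status(); arc([163,164,166,168,170])
E
```

```text
time: 11.18
ee_pos: [0.5658, 0.0984, 0.2456]
eef_rot: [-92.0, 90.0, -84.6]
contact_force: [0.0, 1.0, 1.3]
opening: 0.0008
t 11.18 ang 163.2 r 40.0 z 0.2456 Ft(acw+) -1.01 F [0.  1.  1.3] q7 2.0
163 [-0.4, 0.2, 0.0] [0.001, -0.0, 0.0]
164 [-0.4, -0.5, 0.0] [-0.016, -0.0, 0.0]
166 [-0.4, -1.9, 0.1] [-0.051, -0.0, 0.0]
168 [-0.4, -3.3, 0.2] [-0.086, -0.0, 0.0]
170 [-0.4, -4.7, 0.3] [-0.121, -0.0, 0.0]
```

```bash
python3 -m inch '[[[0,-0.9,0],[-0.025,0,0]],[[0,-1.9,0.1],[-0.05,0,0]],[[0,-2.6,0.1],[-0.068,0,0]],[[0,-3.3,0.2],[-0.086,0,0]]]'
python3 - <<'E'
from h import *
status(); look("r13"); arc([170,172,174,176,178])
E
```

```text
time: 11.68
ee_pos: [0.5664, 0.0955, 0.2456]
eef_rot: [-133.7, 90.0, -121.4]
contact_force: [0.1, 0.3, -0.1]
opening: 0.0004
t 11.68 ang 167.5 r 40.0 z 0.2456 Ft(acw+) -0.24 F [ 0.1  0.3 -0.1] q7 5.0
line cand 308.0 score 38.3
170 [-0.3, -1.7, -0.0] [-0.037, -0.0, 0.0]
172 [-0.3, -3.1, 0.0] [-0.071, -0.0, 0.0]
174 [-0.3, -4.5, 0.2] [-0.106, -0.0, 0.0]
176 [-0.3, -5.9, 0.3] [-0.141, -0.0, 0.0]
178 [-0.3, -7.3, 0.6] [-0.176, -0.0, 0.0]
```

View pics/r13.png

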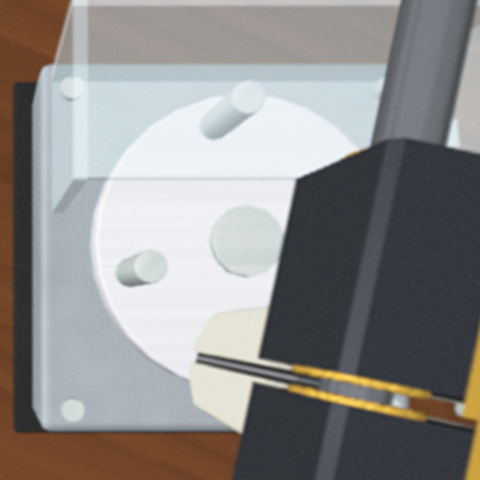

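The left pin's base is now at (132,271), about 105°, so the wheel is at notch 0. Next is a gentle push to the stop.

```bash
python3 -m inch '[[[0,-1.7,0],[-0.037,0,0]],[[0,-3.1,0],[-0.07,0,0]],[[0,-4.5,0.2],[-0.106,0,0]],[[0,-5.9,0.3],[-0.14,0,0]],[[0,-6.6,0.4],[-0.158,0,0]],[[0,-7.3,0.6],[-0.176,0,0]]]'
python3 - <<'E'
from h import *
status(); look("r14"); arc([178,179,180,181,182,183,184])
E
```

```text
time: 12.48
ee_pos: [0.5686, 0.0885, 0.2457]
eef_rot: [-15.8, 90.0, 6.6]
contact_force: [0.0, -0.7, -0.7]
opening: 0.0005
t 12.47 ang 177.9 r 39.9 z 0.2457 Ft(acw+) 0.65 F [ 0.  -0.7 -0.7] q7 12.0
line cand 318.5 score 36.8
178 [-0.3, 0.1, -0.1] [-0.0, 0.0, 0.0]
179 [-0.3, -0.6, -0.1] [-0.018, 0.0, 0.0]
180 [-0.3, -1.3, -0.0] [-0.035, 0.0, 0.0]
181 [-0.3, -2.0, -0.0] [-0.053, 0.0, 0.0]
182 [-0.3, -2.7, 0.0] [-0.07, 0.0, 0.0]
183 [-0.3, -3.4, 0.1] [-0.088, 0.0, 0.0]
184 [-0.3, -4.1, 0.2] [-0.105, 0.0, 0.0]
```

```bash
python3 -m inch '[[[0,-0.7,0],[-0.018,0,0]],[[0,-1.3,0],[-0.035,0,0]],[[0,-2,0],[-0.053,0,0]]]'
python3 - <<'E'
from h import *
status()
E
python3 -m inch '[[[0,-0.7,0],[-0.018,0,0]],[[0,-1.4,0.1],[-0.035,0,0]]]'
python3 - <<'E'
from h import *
status()
E
```

```text
time: 12.9
ee_pos: [0.5689, 0.0873, 0.2456]
eef_rot: [127.4, 89.9, 152.9]
contact_force: [-2.9, 3.4, 1.8]
opening: 0.0004
t 12.9 ang 179.8 r 40.1 z 0.2456 Ft(acw+) -4.28 F [-2.9  3.4  1.8] q7 14.0
time: 13.15
ee_pos: [0.5697, 0.0857, 0.2457]
eef_rot: [148.4, 90.0, 175.8]
contact_force: [-3.1, 2.7, 0.7]
opening: 0.0006
t 13.15 ang 182.4 r 40.1 z 0.2457 Ft(acw+) -3.83 F [-3.1  2.7  0.7] q7 15.0
```

```bash
python3 -m inch '[[[0,-0.6,0],[-0.015,0,0]],[[0,-0.6,0],[-0.015,0,0]]]'
python3 - <<'E'
from h import *
status()
E
python3 -m inch '[[[0,-0.6,0],[-0.015,0,0]],[[0,-0.6,0],[-0.015,0,0]]]'
python3 - <<'E'
from h import *
status(); look("r15")
E
```

```text
time: 13.4
ee_pos: [0.5703, 0.0846, 0.2456]
eef_rot: [-130.3, 90.0, -102.2]
contact_force: [-1.9, 0.9, 0.5]
opening: 0.0004
t 13.4 ang 184.0 r 40.1 z 0.2456 Ft(acw+) -1.7 F [-1.9  0.9  0.5] q7 16.0
time: 13.65
ee_pos: [0.5705, 0.0843, 0.2457]
eef_rot: [178.4, 90.0, -152.5]
contact_force: [-2.9, 0.8, 0.9]
opening: 0.0004
t 13.65 ang 184.6 r 40.0 z 0.2457 Ft(acw+) -2.15 F [-2.9  0.8  0.9] q7 16.0
line cand 325.0 score 37.7
```

View pics/r15.png

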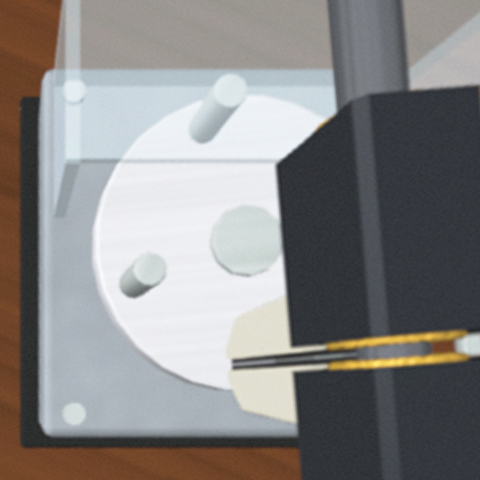

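```bash
python3 -m inch '[[[0,-0.6,0],[-0.015,0,0]],[[0,-0.6,0],[-0.015,0,0]]]'
python3 - <<'E'
from h import *
status()
E
python3 -m inch '[[[0,-0.6,0],[0,0,0]],[[0,-0.6,0],[0,0,0]]]'
python3 - <<'E'
from h import *
status()
E
```

```text
time: 13.95
ee_pos: [0.5705, 0.0841, 0.2456]
eef_rot: [145.1, 90.0, 175.0]
contact_force: [-5.3, 3.3, 2.4]
opening: 0.0004
t 13.95 ang 184.9 r 40.1 z 0.2456 Ft(acw+) -5.46 F [-5.3  3.3  2.4] q7 17.0
time: 14.2
ee_pos: [0.5707, 0.084, 0.2456]
eef_rot: [129.0, 89.9, 159.0]
contact_force: [-4.8, 3.5, 3.1]
opening: 0.0003
t 14.2 ang 185.1 r 40.0 z 0.2456 Ft(acw+) -5.38 F [-4.8  3.5  3.1] q7 17.0
```

```bash
python3 -m inch '[[[0,-0.8,0],[0,0,0]],[[0,-0.8,0],[0,0,0]]]'
python3 - <<'E'
from h import *
status()
E
python3 -m inch '[[[0,-0.6,0],[0,0,0]],[[0,-0.6,0],[0,0,0]]]'
python3 - <<'E'
from h import *
status()
E
```

```text
time: 14.45
ee_pos: [0.5708, 0.0838, 0.2456]
eef_rot: [122.0, 89.9, 152.0]
contact_force: [-6.5, 5.2, 2.8]
opening: 0.0005
t 14.45 ang 185.4 r 40.0 z 0.2456 Ft(acw+) -7.79 F [-6.5  5.2  2.8] q7 17.0
time: 14.7
ee_pos: [0.5709, 0.0837, 0.2456]
eef_rot: [119.3, 89.9, 149.4]
contact_force: [-7.1, 7.2, 4.4]
opening: 0.0005
t 14.7 ang 185.7 r 40.0 z 0.2456 Ft(acw+) -9.79 F [-7.1  7.2  4.4] q7 17.0
```

Firmly on the stop: about 10 N and not advancing. I'll hold it here for a second.

```bash
python3 -m inch '[[[0,0,0],[0,0,0]],[[0,0,0],[0,0,0]],[[0,0,0],[0,0,0]],[[0,0,0],[0,0,0]],[[0,0,0],[0,0,0]],[[0,0,0],[0,0,0]],[[0,0,0],[0,0,0]],[[0,0,0],[0,0,0]]]'
python3 - <<'E'
from h import *
status(); look("r16"); arc([182,178,174,170,166])
E
```

```text
time: 15.7
ee_pos: [0.5709, 0.0837, 0.2456]
eef_rot: [119.3, 89.9, 149.3]
contact_force: [-6.5, 8.1, 3.5]
opening: 0.0005
t 15.7 ang 185.6 r 40.0 z 0.2456 Ft(acw+) -10.28 F [-6.5  8.1  3.5] q7 17.0
line cand 117.0 score 38.3
182 [-0.4, 2.5, 0.1] [0.063, -0.001, -0.002]
178 [-0.4, 5.3, 0.3] [0.133, -0.001, -0.002]
174 [-0.4, 8.1, 0.8] [0.203, -0.001, -0.002]
170 [-0.4, 10.8, 1.5] [0.273, -0.002, -0.002]
166 [-0.4, 13.5, 2.3] [0.343, -0.002, -0.002]
```

View pics/r16.png

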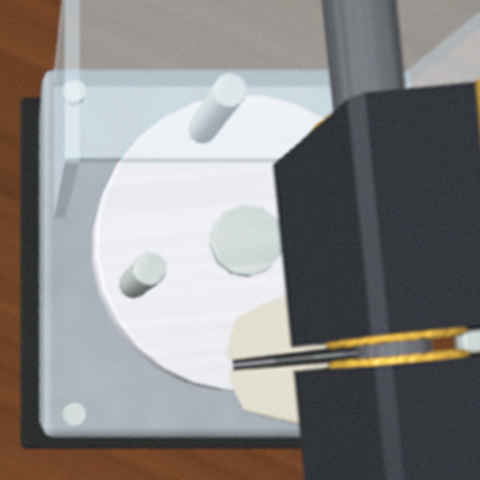

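```bash
python3 -m inch '[[[0,2,0],[0,0,0]],[[0,4,0],[0.05,0,0]],[[0,6,0.2],[0.1,0,0]],[[0,8,0.6],[0.17,0,0]],[[0,11,1],[0.24,0,0]],[[0,14,2],[0.31,0,0]],[[-25,15,2.3],[0.34,0,0]],[[-60,15,2.3],[0.34,0,0]]]'
python3 - <<'E'
from h import *
status(); look("r17"); arc([215],z=.306); arc([180],z=.306)
E
```

```text
time: 16.75
ee_pos: [0.5668, 0.0962, 0.3059]
eef_rot: [-103.9, 90.0, -93.6]
contact_force: [0.3, -0.3, 0.1]
opening: 0.0003
t 16.75 ang 166.5 r 39.4 z 0.3059 Ft(acw+) 0.37 F [ 0.3 -0.3  0.1] q7 3.0
line cand 241.5 score 131.0
215 [4.5, -29.5, 12.3] [-0.858, 0.005, 0.003]
180 [4.4, -9.0, -0.4] [-0.247, 0.006, 0.001]
```

View pics/r17.png

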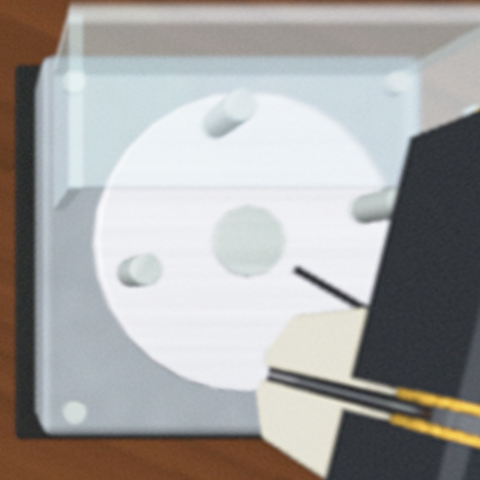

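Released, and the line rests at 241.5°. With the roughly 1.5° bias seen at the other notches, that is the first notch at 240°, so zero is confirmed. Now I'll go to the other side of the pin at 195° for the clockwise winding.

```bash
python3 -m inch '[[[0,-5,0],[-0.17,0,0]],[[0,-11,1],[-0.34,0,0]],[[0,-17,4],[-0.5,0,0]],[[0,-23,7],[-0.67,0,0]],[[0,-28,11],[-0.84,0,0]],[[0,-33,16],[-1,0,0]],[[0,-33,16],[-1,0,0]]]'
python3 - <<'E'
from h import *
status(); arc([223],z=.301);arc([223])
E
```

```text
time: 17.68
ee_pos: [0.5888, 0.0659, 0.3057]
eef_rot: [-56.8, 89.9, 10.7]
contact_force: [-0.2, -0.1, 0.2]
opening: 0.0008
t 17.68 ang 221.8 r 41.4 z 0.3057 Ft(acw+) -0.19 F [-0.2 -0.1  0.2] q7 47.0
223 [4.7, -0.9, 1.4] [0.002, 0.001, 0.001]
223 [59.7, -0.8, 1.3] [0.002, 0.001, 0.001]
```

```bash
python3 -m inch '[[[5,-1.6,1.4],[0,0,0]],[[35,-1.6,1.4],[0,0,0]],[[59,-1.6,1.4],[0,0,0]],[[59,-1.6,1.4],[0,0,0]]]'
python3 - <<'E'
from h import *
status(); look("r18"); p,d=ctrl.read_camera("side"); cv2.imwrite("pics/s18.png",cv2.resize(p[120:260,180:360,::-1],None,fx=4,fy=4)); arc([218,215,212,209,206,203,200,197])
E
```

```text
time: 18.18
ee_pos: [0.5895, 0.0679, 0.245]
eef_rot: [127.2, 89.8, -165.1]
contact_force: [0.4, 0.7, 0.0]
opening: 0.0005
t 18.18 ang 221.5 r 39.2 z 0.245 Ft(acw+) 0.08 F [0.4 0.7 0. ] q7 45.0
line cand 7.0 score 20.3
218 [0.9, 3.1, -0.9] [0.092, -0.0, 0.0]
215 [0.9, 5.2, -0.6] [0.144, -0.0, 0.0]
212 [0.9, 7.2, -0.3] [0.197, -0.0, 0.0]
209 [0.9, 9.3, 0.2] [0.249, -0.0, 0.0]
206 [0.9, 11.3, 0.8] [0.302, -0.0, 0.0]
203 [0.9, 13.3, 1.4] [0.354, -0.0, 0.0]
200 [0.9, 15.2, 2.2] [0.406, -0.0, 0.0]
197 [0.9, 17.1, 3.1] [0.459, -0.0, 0.0]
```

View pics/r18.png

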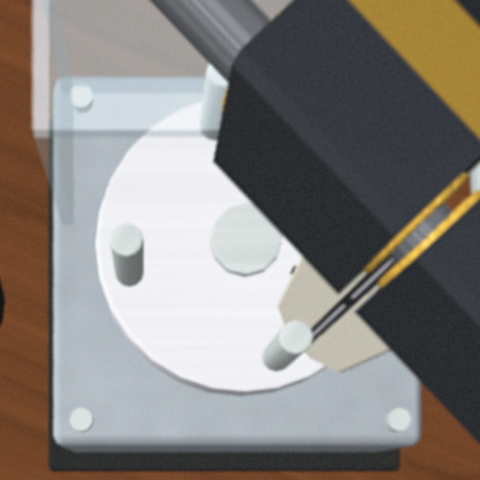

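View pics/s18.png

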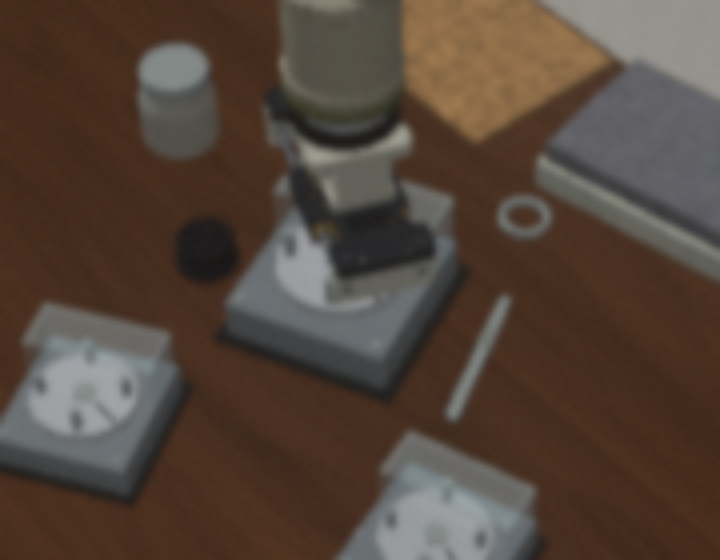

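The pushed pin's base, at (275,360), and the left pin, at (130,275), are both visible in this view, so I can count the clicks. Starting click 1.

```bash
python3 -m inch '[[[0.5,1.6,-0.5],[0.046,0,0]],[[0.5,3.1,-0.8],[0.09,0,0]],[[0.5,5.2,-0.6],[0.144,0,0]],[[0.5,7.2,-0.3],[0.197,0,0]],[[0.5,9.3,0.2],[0.25,0,0]],[[0.5,11.3,0.8],[0.3,0,0]],[[0.5,13.3,1.4],[0.354,0,0]],[[0.5,15.2,2.2],[0.406,0,0]]]'
python3 - <<'E'
from h import *
status(); look("r19"); arc([198,196,194,192])
E
```

```text
time: 19.27
ee_pos: [0.576, 0.0755, 0.2458]
eef_rot: [142.7, 89.9, -173.1]
contact_force: [0.2, 1.4, -0.4]
opening: 0.0003
t 19.27 ang 199.3 r 40.8 z 0.2458 Ft(acw+) -0.89 F [ 0.2  1.4 -0.4] q7 29.0
line cand 340.5 score 30.7
198 [-0.2, 0.7, 0.7] [0.031, -0.001, -0.001]
196 [-0.2, 2.0, 0.7] [0.066, -0.001, -0.001]
194 [-0.2, 3.4, 0.8] [0.101, -0.001, -0.001]
192 [-0.1, 4.8, 1.0] [0.136, -0.001, -0.001]
```

View pics/r19.png

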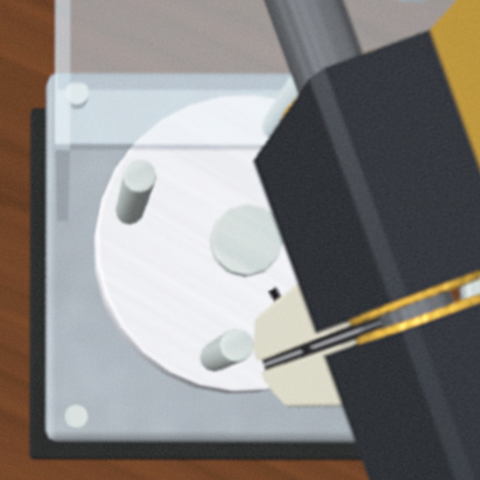

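Click 1 is done: pins are at about 76° and 166°. Now click 2.

Run:
```python
from h import *
arc([188,184,181,178,175,173,171,169])
```

```text
188 [-0.1, 7.6, 1.5] [0.205, -0.001, -0.001]
184 [-0.1, 10.3, 2.1] [0.275, -0.002, -0.001]
181 [-0.1, 12.3, 2.8] [0.328, -0.002, -0.001]
178 [-0.1, 14.3, 3.5] [0.38, -0.002, -0.001]
175 [-0.1, 16.2, 4.3] [0.432, -0.002, -0.001]
173 [-0.1, 17.4, 4.9] [0.467, -0.002, -0.001]
171 [-0.1, 18.7, 5.6] [0.502, -0.002, -0.001]
169 [-0.1, 19.9, 6.3] [0.537, -0.002, -0.001]
```

```bash
python3 -m inch '[[[0,4,0.8],[0.1,0,0]],[[0,7.6,1.5],[0.205,0,0]],[[0,10.3,2.1],[0.275,0,0]],[[0,12.3,2.8],[0.328,0,0]],[[0,14.3,3.5],[0.38,0,0]],[[0,16.2,4.3],[0.432,0,0]],[[0,17.4,4.9],[0.467,0,0]],[[0,18.7,5.6],[0.5,0,0]]]'
python3 - <<'E'
from h import *
status(); look("r20"); arc([169,167,165])
E
```

```text
time: 20.32
ee_pos: [0.5676, 0.093, 0.2462]
eef_rot: [101.1, 90.0, 116.8]
contact_force: [-0.1, -1.0, -0.5]
opening: 0.0007
t 20.32 ang 171.3 r 39.4 z 0.2462 Ft(acw+) 0.9 F [-0.1 -1.  -0.5] q7 9.0
line cand 312.0 score 31.2
169 [0.2, 1.4, -0.6] [0.039, -0.0, -0.001]
167 [0.2, 2.8, -0.5] [0.074, -0.0, -0.001]
165 [0.2, 4.2, -0.4] [0.109, -0.0, -0.001]
```

View pics/r20.png

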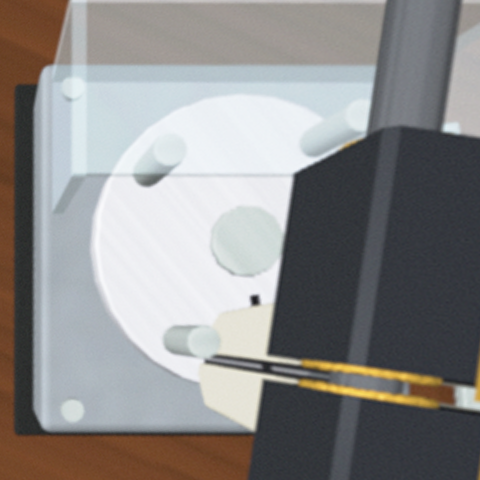

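It's just about at the crest, with the line near 194°. A little further.

```bash
python3 -m inch '[[[0,1,-0.3],[0.025,0,0]],[[0,2,-0.3],[0.05,0,0]],[[0,2.8,-0.3],[0.074,0,0]]]'
python3 - <<'E'
from h import *
status(); look("r21"); arc([165,162,159,156,152,149,146,144])
E
```

```text
time: 20.75
ee_pos: [0.5667, 0.0952, 0.2462]
eef_rot: [11.5, 90.0, 23.0]
contact_force: [0.1, -0.1, 0.5]
opening: 0.0002
t 20.75 ang 168.0 r 39.7 z 0.2462 Ft(acw+) 0.09 F [ 0.1 -0.1  0.5] q7 7.0
line cand 307.0 score 36.8
165 [0.2, 1.9, -0.3] [0.035, 0.0, -0.0]
162 [0.2, 4.0, -0.1] [0.088, 0.0, -0.0]
159 [0.2, 6.1, 0.1] [0.14, 0.0, -0.0]
156 [0.2, 8.2, 0.5] [0.193, 0.0, -0.0]
152 [0.2, 10.9, 1.1] [0.262, 0.0, -0.0]
149 [0.2, 12.9, 1.7] [0.315, 0.0, -0.0]
146 [0.2, 14.9, 2.4] [0.367, 0.0, -0.0]
144 [0.2, 16.2, 2.9] [0.402, 0.0, -0.0]
```

View pics/r21.png

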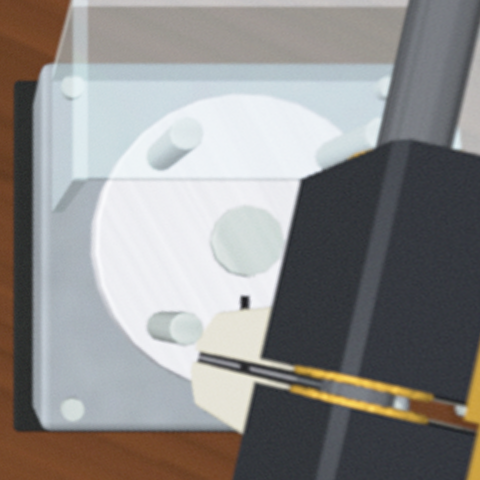

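```bash
python3 -m inch '[[[0,0,0],[0,0,0]],[[0,2,-0.2],[0.04,0,0]]]'
python3 - <<'E'
from h import *
status(); look("r22"); arc([162,159,156,152,149,146,144,142])
E
```

```text
time: 21.05
ee_pos: [0.5661, 0.0969, 0.2462]
eef_rot: [-0.3, 90.0, 8.8]
contact_force: [-0.0, -0.3, 0.6]
opening: 0.0002
t 21.05 ang 165.4 r 40.0 z 0.2462 Ft(acw+) 0.28 F [-0.  -0.3  0.6] q7 5.0
line cand 304.5 score 35.3
162 [0.2, 1.9, 0.0] [0.046, -0.0, -0.0]
159 [0.2, 4.0, 0.2] [0.098, -0.0, -0.0]
156 [0.2, 6.1, 0.4] [0.151, -0.0, -0.0]
152 [0.2, 8.8, 1.0] [0.221, -0.0, -0.0]
149 [0.2, 10.9, 1.5] [0.273, -0.0, -0.0]
146 [0.2, 12.9, 2.1] [0.325, -0.0, -0.0]
144 [0.2, 14.2, 2.6] [0.36, -0.0, -0.0]
142 [0.2, 15.5, 3.1] [0.395, -0.0, -0.0]
```

View pics/r22.png

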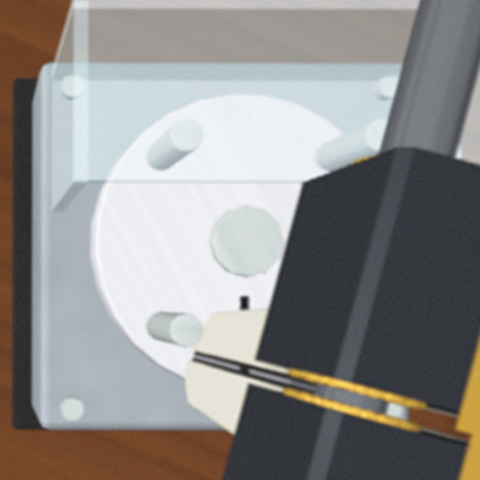

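The wheel is at rest in notch 2, so that's click 2. Now click 3.

```bash
python3 -m inch '[[[0,1.9,0],[0.046,0,0]],[[0,4,0.2],[0.098,0,0]],[[0,6.1,0.4],[0.15,0,0]],[[0,8.8,1],[0.22,0,0]],[[0,10.9,1.5],[0.273,0,0]],[[0,12.9,2.1],[0.325,0,0]],[[0,14.2,2.6],[0.36,0,0]],[[0,15.5,3.1],[0.395,0,0]]]'
python3 - <<'E'
from h import *
status(); look("r23"); arc([141,139,137,135])
E
```

```text
time: 22.1
ee_pos: [0.5667, 0.1134, 0.2462]
eef_rot: [100.7, 90.0, 87.3]
contact_force: [-0.5, -0.0, 0.3]
opening: 0.0005
t 22.1 ang 141.6 r 40.0 z 0.2462 Ft(acw+) 0.17 F [-0.5 -0.   0.3] q7 -11.0
line cand 281.5 score 39.5
141 [0.1, 0.2, 0.1] [0.019, -0.0, -0.001]
139 [0.1, 1.6, 0.2] [0.054, -0.0, -0.001]
137 [0.1, 3.0, 0.3] [0.089, -0.0, -0.001]
135 [0.1, 4.3, 0.4] [0.124, -0.0, -0.001]
```

View pics/r23.png

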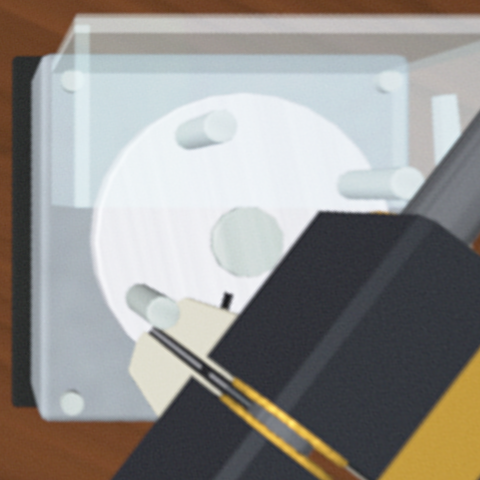

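```bash
python3 -m inch '[[[0,0.8,0.1],[0.02,0,0]],[[0,1.6,0.2],[0.05,0,0]],[[0,2.4,0.3],[0.07,0,0]],[[0,2.4,0.3],[0.07,0,0]]]'
python3 - <<'E'
from h import *
status(); look("r24"); arc([135,132,129,126,123,120,117,114,112])
E
```

```text
time: 22.65
ee_pos: [0.5675, 0.1153, 0.2462]
eef_rot: [-89.9, 90.0, -107.3]
contact_force: [-0.1, 0.2, -0.7]
opening: 0.0005
t 22.65 ang 138.7 r 39.7 z 0.2462 Ft(acw+) -0.2 F [-0.1  0.2 -0.7] q7 -13.0
line cand 277.5 score 38.3
135 [0.2, 2.6, -0.2] [0.057, 0.0, 0.0]
132 [0.2, 4.7, -0.0] [0.109, 0.0, 0.0]
129 [0.2, 6.8, 0.2] [0.161, 0.0, 0.0]
126 [0.2, 8.8, 0.6] [0.214, 0.0, 0.0]
123 [0.2, 10.9, 1.1] [0.266, 0.0, 0.0]
120 [0.2, 12.9, 1.7] [0.319, 0.0, 0.0]
117 [0.2, 14.9, 2.4] [0.371, 0.0, 0.0]
114 [0.2, 16.8, 3.2] [0.423, 0.0, 0.0]
112 [0.2, 18.1, 3.8] [0.458, 0.0, 0.0]
```

View pics/r24.png

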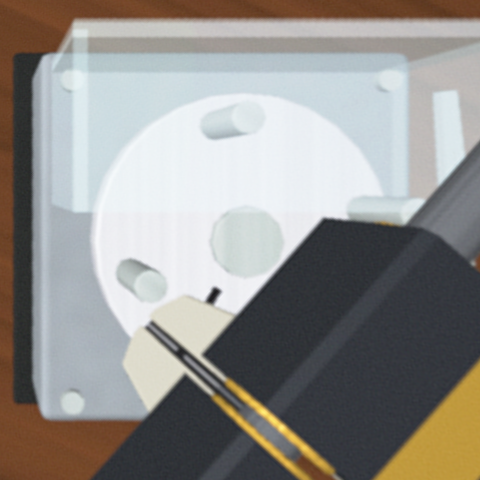

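That's click 3, with the line near 149°. For click 4 the finger stays at x < 0 in the winder's frame, about 14 mm clear of the guard.

```bash
python3 -m inch '[[[0,2.6,-0.1],[0.057,0,0]],[[0,5.2,0],[0.12,0,0]],[[0,7.8,0.3],[0.18,0,0]],[[0,9.9,0.8],[0.24,0,0]],[[0,11.9,1.4],[0.29,0,0]],[[0,13.5,1.9],[0.335,0,0]],[[0,14.9,2.4],[0.371,0,0]],[[0,16.2,2.9],[0.405,0,0]]]'
python3 - <<'E'
from h import *
status(); look("r25"); arc([114,112,110,108,106])
E
```

```text
time: 23.7
ee_pos: [0.5753, 0.13, 0.2462]
eef_rot: [54.9, 90.0, 14.2]
contact_force: [-0.9, -1.0, 0.4]
opening: 0.0006
t 23.7 ang 114.5 r 40.0 z 0.2462 Ft(acw+) 1.33 F [-0.9 -1.   0.4] q7 -30.0
line cand 254.0 score 44.8
114 [0.2, 0.1, 0.0] [0.015, 0.0, -0.001]
112 [0.2, 1.5, 0.1] [0.05, 0.0, -0.001]
110 [0.2, 2.9, 0.2] [0.085, 0.0, -0.001]
108 [0.2, 4.2, 0.3] [0.12, 0.0, -0.001]
106 [0.2, 5.6, 0.5] [0.155, 0.0, -0.001]
```

View pics/r25.png

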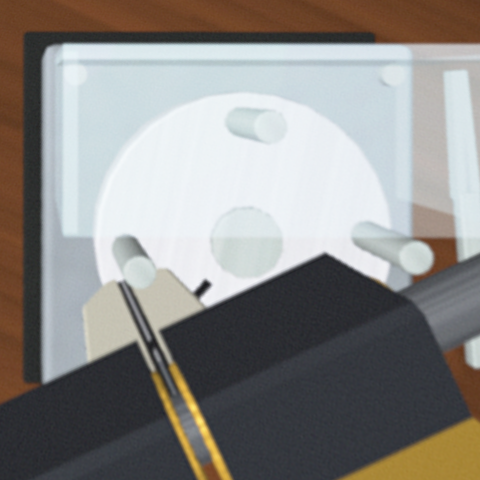

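```bash
python3 -m inch '[[[0,0.9,0],[0.025,0,0]],[[0,1.8,0.1],[0.05,0,0]],[[0,2.7,0.2],[0.075,0,0]],[[0,2.7,0.2],[0.075,0,0]]]'
python3 - <<'E'
from h import *
status(); look("r26"); arc([110,109,108,107,106,105])
E
```

```text
time: 24.25
ee_pos: [0.5773, 0.1319, 0.2462]
eef_rot: [46.4, 90.0, 1.5]
contact_force: [0.5, -0.2, -0.7]
opening: 0.0004
t 24.25 ang 110.7 r 39.9 z 0.2462 Ft(acw+) -0.24 F [ 0.5 -0.2 -0.7] q7 -33.0
line cand 249.5 score 45.5
110 [0.2, 0.6, -0.2] [0.013, 0.0, -0.0]
109 [0.2, 1.3, -0.1] [0.031, 0.0, -0.0]
108 [0.3, 2.0, -0.1] [0.048, 0.0, -0.0]
107 [0.3, 2.6, -0.1] [0.065, 0.0, -0.0]
106 [0.3, 3.3, -0.0] [0.083, 0.0, -0.0]
105 [0.3, 4.0, 0.0] [0.1, 0.0, -0.0]
```

View pics/r26.png

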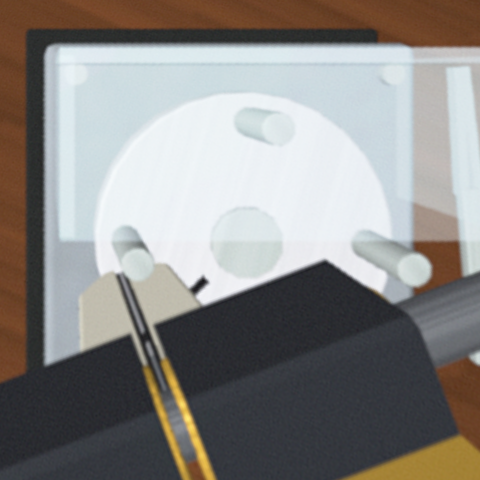

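```bash
python3 -m inch '[[[0,0.7,0],[0.017,0,0]],[[0,1.4,0],[0.034,0,0]],[[0,2,0],[0.048,0,0]],[[0,2,0],[0.048,0,0]]]'
python3 - <<'E'
from h import *
status(); look("r27"); arc([107,106,105,104]); arc([118],z=.3)
E
```

```text
time: 24.8
ee_pos: [0.5784, 0.1331, 0.2462]
eef_rot: [-18.7, 90.0, -66.3]
contact_force: [1.1, -0.0, -0.8]
opening: 0.0005
t 24.8 ang 108.2 r 40.0 z 0.2462 Ft(acw+) -0.81 F [ 1.1 -0.  -0.8] q7 -34.0
line cand 246.5 score 42.4
107 [0.2, 0.8, -0.0] [0.017, 0.0, 0.0]
106 [0.2, 1.5, 0.0] [0.035, 0.0, 0.0]
105 [0.2, 2.2, 0.0] [0.052, 0.0, 0.0]
104 [0.2, 2.9, 0.1] [0.07, 0.0, 0.0]
118 [-53.8, -6.8, 0.6] [-0.175, 0.0, 0.0]
```

View pics/r27.png

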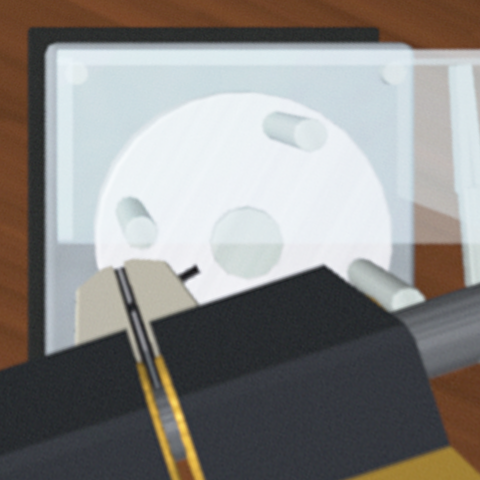

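It snapped in: the line is at about 120° and the pin has moved off the finger. I'll back off, lift and look.

```bash
python3 -m inch '[[[0,-3,0],[-0.06,0,0]],[[0,-6,0.4],[-0.12,0,0]],[[-25,-7,0.6],[-0.17,0,0]],[[-80,-7,0.6],[-0.17,0,0]],[[-110,-7,0.6],[-0.17,0,0]],[[-110,-20,0],[-0.3,0,0]],[[-110,-20,0],[-0.3,0,0]],[[-110,-20,0],[-0.3,0,0]]]'
python3 - <<'E'
from h import *
status(); look("r28"); print(goto([.50,.10,.38],0))
E
```

```text
time: 25.85
ee_pos: [0.5638, 0.1197, 0.3559]
eef_rot: [-172.6, 90.0, 156.9]
contact_force: [-0.4, -0.1, -0.7]
opening: 0.0007
t 25.85 ang 134.6 r 44.7 z 0.3559 Ft(acw+) 0.29 F [-0.4 -0.1 -0.7] q7 -27.0
line cand 122.0 score 134.0
(array([-24.2, -49.5, -44.9]), array([-0.533, -0.   ,  0.   ]))
```

View pics/r28.png

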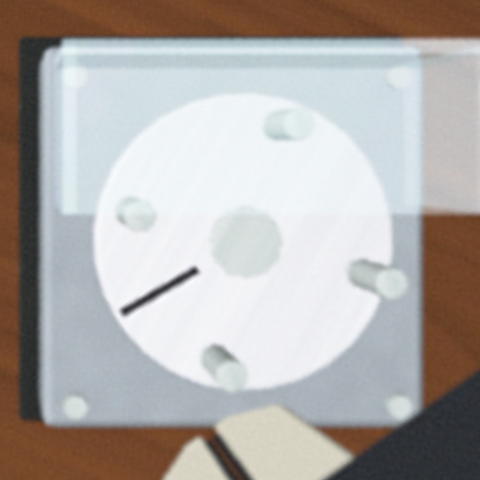

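The line is at 122°, which is 119.5° clockwise of its first-notch reading (241.5°): four clicks. Last, a check of the bystanders.

```bash
python3 -m inch '[[[-30,-20,-40],[0,0,0]],[[-60,-40,-90],[0,0,0]],[[-60,-60,-90],[0,0,0]],[[-60,-60,-90],[0,0,0]]]'
python3 - <<'E'
from h import *
status(); p,d=ctrl.read_camera("top"); q=cv2.imread("pics/top0.png"); p=p[...,::-1]
cv2.imwrite("pics/top9.png",p)
p2,d=ctrl.read_camera("side"); cv2.imwrite("pics/side9.png",p2[...,::-1])
look("r29")
E
```

```text
time: 26.4
ee_pos: [0.4556, 0.1127, 0.4162]
eef_rot: [58.7, 90.0, 28.2]
contact_force: [0.6, -0.4, -0.5]
opening: 0.0009
t 26.4 ang 152.2 r 150.2 z 0.4162 Ft(acw+) 0.31 F [ 0.6 -0.4 -0.5] q7 -34.0
line cand 122.0 score 126.6
```

View pics/top9.png

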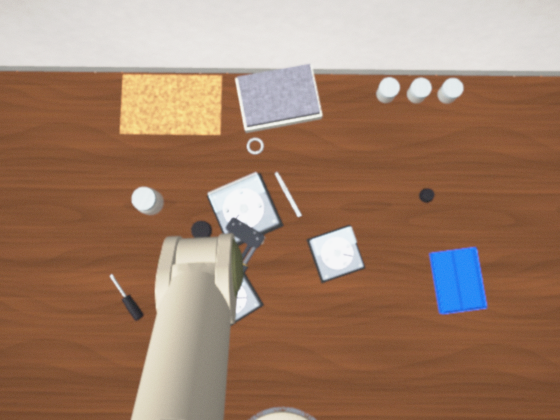

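View pics/side9.png

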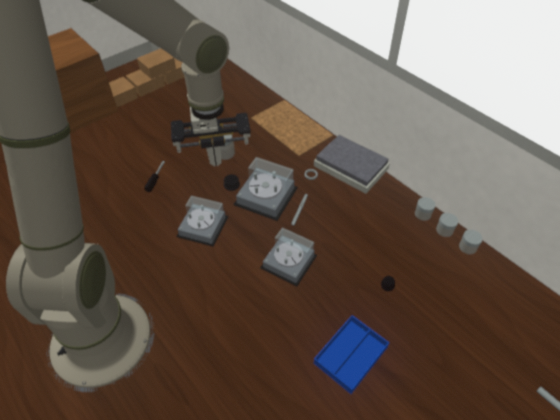

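All the bystanders are where they were: holder (201,230), tweezers (288,194), jar (147,200), driver (127,298), bezel (255,146), loupe (427,195) and tray (458,281). The line still reads 122° and the arm is touching nothing.

```bash
python3 -c "
from rig import ctrl
print(ctrl.sign_off())"
```

```text
the job is handed in; nothing more can be done
None
```

The winder is set: I turned the wheel anticlockwise to its stop, then wound it four clicks clockwise. It rests in that notch, and the job was handed in at about 26.5 s.

- **Turning back:** I pushed with closed fingers, using two pins in turn. At the stop the force rose to about 10 N and the wheel stopped advancing, and I held it there for just over a second. When let go, it sprang back to the first notch, with the line at 241.5° (nominal 240°; my readings ran about 1–2° high).
- **Winding:** I counted four separate snaps. The line finished at 122.0°, which is 119.5° from its zero reading, or four clicks. It read the same in the last two looks, with the arm clear.
- **Other things:** The bystanders showed no visible movement in the before and after pictures. The arm hid part of the top view, but the side view covered that.
- **One mismatch:** At the start the line read about 137°, a reading of about 104°, which is near a crest and not in a notch. It moved to the notch at 150° with the first push. This did not affect the count, because zero was taken again after the stop.

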